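# Feel the plate gap of a gel-casting stand with a taper gauge

### The job

Seat the slotted guide cap squarely on top of the casting stand, with both of the stand's pins in its holes, and let go of it. Then take the taper gauge out of its rest and slide its blade straight down through the cap's slot between the two sprung plates until it drags snugly, each plate pushed back by about a millimetre; do not force it deeper, and let the blade touch nothing but the plates. Finish while holding the gauge still at that depth: do not let go.

Things in the scene. Friction and masses are not known exactly. Their poses are not given: they have to be found in the camera images.
- stand: Fixed aluminium casting stand, origin under its centre. Foot 120 (x) x 130 (y) x 14 mm; two cheeks 60 (x) x 10 mm at y = +47 and -47 mm, flat tops at z = 116 mm; on the middle of each a pin, 8 mm across, 12 mm tall, with a conical point. Between them two upright glass plates, 70 mm wide, face each other across x (the gap is along y). Half a turn makes no difference.
- stand_top (a point): Point in the middle between the cheek tops, 116 mm above the stand's origin. The seated cap's origin lies here, its x and y along the stand's.
- front_lip (a point): Top edge of the throat on the inner face of the front plate (the stand's -x side), at mid width, 102 mm above the worktop. From here to rear_lip is the gap at rest, 4 to 7 mm, differing from run to run; its middle is up to 0.8 mm off the stand's x = 0. The throat runs down to z = 20 mm; flared lips above it, to z = 111 mm and 18 to 21 mm apart, lead a blade in.
- rear_lip (a point): The same point on the rear plate (the stand's +x side). Each plate is 6 mm thick and slides square to the gap.
- front_plate (a joint): How far the front plate is pushed back from the gap (m): 0 at rest, stop at 0.006. A spring returns it with 6 N per mm.
- rear_plate (a joint): The same for the rear plate: 0 at rest, stop at 0.006, 6 N per mm.
- cap: Loose grey plastic slab 50 (x) x 124 (y) x 16 mm, about 0.15 kg, flat on the worktop; origin at the centre of its underside. In its middle a through slot 24 (x) x 46 (y) mm; 12 mm through holes at y = +47 and -47 mm for the stand's pins. Half a turn makes no difference. Can be gripped across its 50 mm width, by its long sides.
- rest: Fixed grey gauge rest, 80 (x) x 84 (y) x 130 mm high; origin at the centre of its underside. The gauge hangs by its collar in the slot of the rest's top, blade down, and is lifted straight out.
- gauge: Loose taper gauge, about 0.18 kg, upright; origin at the middle of the blade's tip, z up. Blade 30 mm wide (y), its thickness (x) grows evenly from 3 mm at the tip to 12.6 mm at z = 120 mm. Collar 22 (x) x 44 (y) mm at z = 120 to 125 mm, black handle 16 (x) x 30 (y) mm above it to z = 167 mm. The thickness goes across the gap; half a turn makes no difference.
- gauge_grip (a point): Middle of the gauge's handle, 147 mm above the tip. The blade is snug when both plates press on it (1 N or more each) and are not both pushed back more than 1.6 mm. That is a steady push along the blade of about 3 to 6 N, rising smoothly with depth, with the tip 20 to 75 mm below the top of the throat depending on the gap.
Mind the look-alikes: they are no part of the job. Of the things shaped like the cap, the grey one is meant.

How it is judged:
On the way, in this order (a step that is already met when the one before it is completed fails the run):
1. the cap sits squarely on the stand, on its pins, and is released (distance between cap and stand_top below 0.004 m and angle between the y axis of cap and the y axis of stand, either way round below 0.1 rad and angle between cap's own z axis and vertical below 0.03 rad and contact force between the fingers and cap below 0.1 N), for 0.2 s.
2. the gauge's tip is between the plates (z of gauge in the frame of stand below 0.098 m and horizontal distance between gauge and stand below 0.02 m), for 0.1 s.
At the end, for the whole second after the job is handed in: Cap seated on the pins (4 mm, 0.1 rad). Gauge upright (0.12 rad), in line (0.15 rad), tip 10 mm or more down the throat; each plate presses it over 1 N, not both pushed back over 1.6 mm, neither over 5.5 mm; it touches neither stand nor cap; the fingers still hold it, at rest (distance between cap and stand_top below 0.004 m and angle between the y axis of cap and the y axis of stand, either way round below 0.1 rad and angle between cap's own z axis and vertical below 0.03 rad and contact force between gauge and front_jaw above 1 N and contact force between gauge and rear_jaw above 1 N and not (value of joint each of front_plate, rear_plate above 0.0016 m) and value of joint each of front_plate, rear_plate below 0.0055 m and z of gauge in the frame of stand below 0.092 m and horizontal distance between gauge and stand below 0.02 m and angle between gauge's own z axis and vertical below 0.12 rad and angle between the y axis of gauge and the y axis of stand, either way round below 0.15 rad and contact force between gauge and stand below 0.3 N and contact force between gauge and cap below 0.3 N and contact force between the fingers and gauge above 2 N and linear speed of gauge below 0.01 m/s); the arm keeps its last pose, push and grip.
It fails at once if the gauge is forced: both plates pushed back more than 2.5 mm (value of joint each of front_plate, rear_plate above 0.0025 m).
It also fails if it takes over 72 s, if anything falls off the work surface, if the arm or the gripper's body presses on something with over 40 N, if the wrist force passes 120 N, or if a joint passes its speed limit or range.

### The arm

A 6-joint arm with a two-finger parallel gripper is mounted at the origin on a cart in front of the work surface, level with it; the furniture and walls round the work are solid. World frame = base frame: x ahead of the robot, y to its left, z up, the work surface at z = 0. Lengths are in m, angles in rad, forces in N, time in s.
With the tool pointing down it reaches from about 0.275 to 0.725 m from the base axis. Payload 5.6 kg.
Tool frame: the origin (TCP) lies at the very end of the fingers, on their centre line; the grasp point (between the pads) lies 19 mm behind it (ctrl.grip_point_offset is the distance from the TCP to the grasp point, in m); z points along the fingers, y is the line along which they close (so a half turn about z gives the same grasp; the last joint's range is limited). The gripper opens to 85 mm and grips with 20 to 120 N. Pads are 22 mm wide; open, the fingers measure 114 mm over their backs; the gripper's body (76 mm by 85 mm) begins 54 mm behind the grasp point. The pads swing forward as they close: fully open they stand 13 mm farther back than shut.
Start: joints at [1.434, 0.255, 0.108, 0, -1.424, -0.285], TCP at [0.225, 0.502, 0.231] pointing down, gripper open.
Joint ranges: [-2.95, 2.95], [-1.21, 1.97], [-1.09, 1.5], [-2.87, 1.71], [-2.94, -0.07], [-3.05, 3.05]. Speed limits (rad/s): [2.57, 2.57, 3.14, 3.14, 3.14, 3.14].

### API

Orientations are given as [roll, pitch, yaw] about the fixed x, y, z axes, in that order (R = Rz(yaw) Ry(pitch) Rx(roll)).
In Python, from station import sense, imaging, ctrl gives the robot as it stands. The module is installed in compiled form; this text tells all that it offers.
- The arm moves only by the tool arm_command, never from a script. Its argument "rows" is one flat list of numbers, 7 for each row, row after row: the shift along the world's x, y, z scaled (see below), then the turn, a rotation vector about the world's x, y, z scaled (see below), then the finger opening in mm, from 0 to 85.4. A call has 1 to 10 rows; each row shifts and turns the commanded pose from where the row before left it; what a row does not reach is not made up. The controller multiplies each number of a shift by 3 cm and each number of a turn by 5 degrees. A row lasts 1/10 s, in which the tool goes at most 50 mm and 8.59 degrees, less where a joint would pass 70% of its speed; a pose out of reach is approached as far as the arm can. A call with a number of a shift or a turn outside -1 to 1 is refused whole. A call with a gripper value outside its range is refused whole. The fingers move at their own pace and stop on an object; the grip force is fixed at half the most. Time passes only in rows, so rows that do not move let the fingers close. It gives the time, the measured TCP pose, the force, the opening and the grip force at its end, in the units of the state.
- sense(): the state, without advancing time (a new reading comes with each control period).
- imaging.grab_frame(name): name is "scene" or "top" or "wrist"; returns (picture, depth): 384x512x3 uint8, red, green, blue; 384x512 float32, m along the optical axis (not along the pixel's ray), 0 where there is no reading.
- imaging.camera_info(name): a dict with "K" (3x3 intrinsics, pixels), "extrinsics" (4x4, takes a point from world to camera coordinates). Camera axes: x right, y down, z forward; pixel columns grow to the right and rows downward; lengths in m; the calibration is good to about 2 mm. A picture is of the moment at which its call begins: read the wrist's pose just before it. camera_info takes no time and is no camera call; for the wrist camera it gives the pose at the moment of the call.
- ctrl.sign_off(): hands the job in; it is judged then, once.
Trained networks look in the newest picture that a camera, given by its name, has taken for a name from the list of things; names that differ only in an ending like _2 or _b are one class to them, and where a whole thing is asked for, a point or a joint stands for the part that bears it (a point fixed in the world has none). Each returns a list of dicts, best first, with "conf" (0 to 1); they miss things now and then, are a little off and sometimes report something else, mostly with a low value. They report only what shows in the picture. A call takes as long as a camera call. They do not tell look-alikes from the thing itself.
- imaging.search_frame(name, camera): "rect" ([left, top, right, bottom] in pixels, round what is visible of it).
- imaging.cut_out(name, camera): "region" (384x512 bool, what is visible of it) and "rect" ([left, top, right, bottom] in pixels, round what is visible of it).
- imaging.place_of(name, camera): "location" ([column, row] in pixels: a listed point, or the origin of a listed thing).
The state is a dict: "time": time; "joint_positions": joint angles; "qd": joint speeds; "joint_efforts": joint torques, N m; "ee_pos": TCP position; "eef_rot": TCP orientation; "wrist_force": force on the tool from outside, world axes, zero at the start; "torque": the same for the moment, N m; "opening": finger opening in m; "grasp_force": force on a finger pad.
Only numpy, scipy, OpenCV 4.12 (cv2) and the standard library are available. Lean on these libraries where they do the work, as an engineer would, in place of code of your own. Each camera call takes 0.05 s, during which the arm holds its last target. There are 200 camera calls.

## Working session

There is one attempt and no reset: what is moved stays moved. The work goes in short steps, Python scripts to look and compute and a tool call to move; the robot and the scene stay as the last step left them, time stands still between calls to the robot, and variables do not carry over. Pictures are saved under pics/ and viewed, at most 10 in all, crops included, and the job is handed in when it is done.

Besides the shell and the picture viewer there is one more tool, called after "Request:" as name(argument=value, ...), one argument or row to a line, values as JSON. arm_command: Moves the arm, as the interface text tells. Its arguments: {"type":"object","properties":{"rows":{"type":"array"}},"required":["rows"]}

```bash
mkdir -p pics
cat > h.py <<'E'
import numpy as np, cv2
from station import sense, imaging, ctrl
def grab(n):
    rgb,d=imaging.grab_frame(n); return rgb,d
def world(n,d,info=None):
    i=info or imaging.camera_info(n); K=np.array(i["K"]);T=np.linalg.inv(np.array(i["extrinsics"]))
    v,u=np.mgrid[:d.shape[0],:d.shape[1]]
    p=np.stack([(u-K[0,2])/K[0,0]*d,(v-K[1,2])/K[1,1]*d,d],-1)
    return p@T[:3,:3].T+T[:3,3]
def ray(n,px,z,info=None):
    i=info or imaging.camera_info(n); K=np.array(i["K"]);T=np.linalg.inv(np.array(i["extrinsics"]))
    r=T[:3,:3]@np.array([(px[0]-K[0,2])/K[0,0],(px[1]-K[1,2])/K[1,1],1]);o=T[:3,3]
    return o+r*(z-o[2])/r[2]
def save(f,rgb): cv2.imwrite("pics/"+f,cv2.cvtColor(rgb,cv2.COLOR_RGB2BGR))
E
python3 - <<'E'
from h import *
np.set_printoptions(precision=4,suppress=True)
s=sense();print(s["time"],s["ee_pos"],s["eef_rot"],s["wrist_force"])
ims=[]
for c in ("scene","top"):
    rgb,d=grab(c);ims.append(rgb);np.savez(c+".npz",rgb=rgb,d=d,P=world(c,d))
    for n in ("stand","cap","rest","gauge"):
        for r in imaging.cut_out(n,c):
            P=world(c,d)[r["region"]&(d>0)]
            print(c,n,round(r["conf"],2),np.round(r["rect"]),np.median(P,0),P.max(0), rgb[r["region"]].mean(0).round())
save("a.png",cv2.resize(ims[0],(768,576)));save("b.png",cv2.resize(ims[1],(768,576)))
E
```

```text
0.0 [0.2249 0.5014 0.2304] [ 3.1397 -0.0001 -0.4219] [-0.2412 -0.3231  0.3704]
scene stand 0.85 [216. 199. 269. 256.] [ 0.5427 -0.0674  0.0199] [0.6569 0.1135 0.1282] [192. 189. 184.]
scene cap 0.71 [284. 176. 322. 202.] [ 0.8404 -0.0597  0.0134] [ 0.9233 -0.0096  0.0229] [215. 109.  35.]
scene cap 0.56 [155. 192. 189. 222.] [0.5202 0.2223 0.0145] [0.5542 0.3041 0.0215] [117. 120. 113.]
scene rest 0.79 [270. 263. 307. 317.] [ 0.4397 -0.2736  0.0367] [ 0.5743 -0.1942  0.1347] [117. 126. 122.]
scene gauge 0.73 [281. 259. 299. 301.] [ 0.4493 -0.2686  0.1334] [ 0.4666 -0.246   0.1806] [67. 70. 69.]
scene gauge 0.5 [233. 205. 255. 217.] [ 0.5684 -0.0241  0.1047] [0.662  0.062  0.1147] [127. 128. 119.]
top stand 0.84 [244. 196. 291. 240.] [ 0.5607 -0.0079  0.0146] [0.631  0.0502 0.1291] [202. 206. 202.]
top cap 0.96 [172. 219. 207. 242.] [0.5255 0.2388 0.016 ] [0.5548 0.297  0.0232] [140. 139. 130.]
top cap 0.79 [266. 113. 288. 150.] [ 0.8399 -0.0558  0.0154] [ 0.9133 -0.0221  0.0242] [215. 121.  68.]
top rest 0.67 [330. 236. 367. 266.] [ 0.4656 -0.2485  0.0992] [ 0.5044 -0.2156  0.1354] [117. 126. 120.]
top rest 0.58 [170. 220. 208. 243.] [0.5256 0.2318 0.0158] [0.5586 0.297  0.0232] [137. 138. 129.]
top rest 0.42 [348. 247. 364. 259.] [ 0.456 -0.26   0.161] [ 0.4706 -0.2433  0.1818] [52. 53. 52.]
top gauge 0.64 [346. 246. 363. 254.] [ 0.4566 -0.2587  0.1627] [ 0.4705 -0.2433  0.1818] [46. 46. 45.]
```

View pics/a.png

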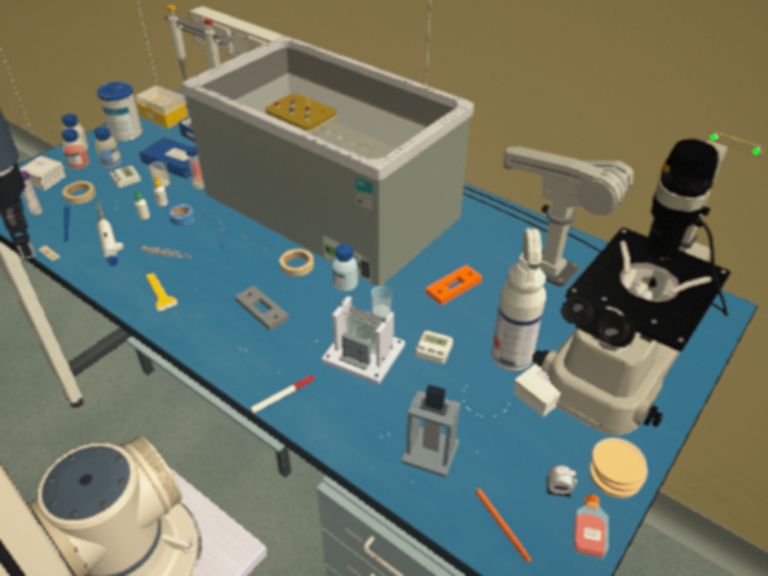

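View pics/b.png

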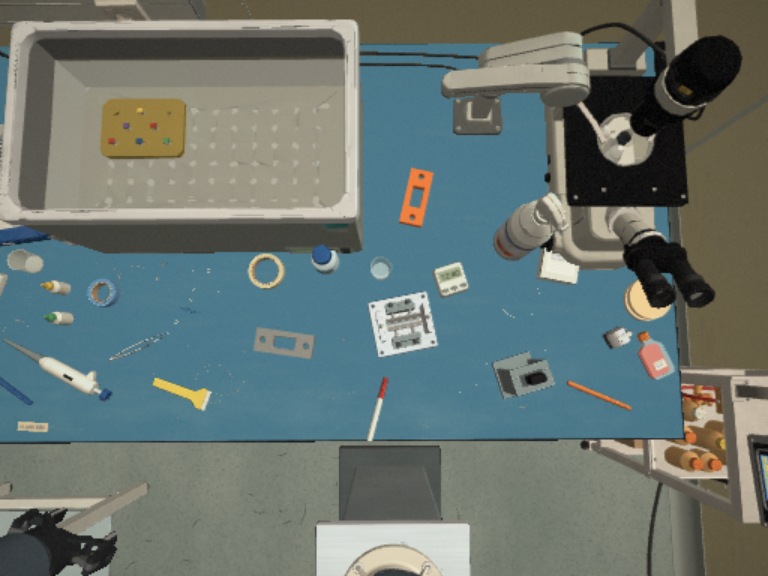

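Run:
```python
from h import *
np.set_printoptions(precision=4,suppress=True)
f=np.load("top.npz");P=f["P"]
def fit(lo,hi,name):
    m=np.all((P>lo)&(P<hi),-1)&(f["d"]>0)
    Q=P[m][:,:2].astype(np.float32);r=cv2.minAreaRect(Q*1000);print(name,m.sum(),r, np.median(P[m],0))
fit([.45,.15,.008],[.6,.33,.03],"cap")
fit([.45,-.12,.006],[.66,.12,.025],"standfoot")
fit([.45,-.12,.1],[.66,.12,.14],"standtop")
fit([.38,-.35,.11],[.54,-.17,.14],"rest")
fit([.38,-.35,.15],[.54,-.17,.2],"gauge")
rgb=f["rgb"];save("c.png",np.hstack([cv2.resize(rgb[y:y+60,x:x+80],(400,300),interpolation=2) for x,y in((150,200),(235,185))]))
```

```text
cap 492 ((525.16552734375, 229.17738342285156), (124.11962890625, 49.76490783691406), 81.647216796875) [0.5256 0.2299 0.0162]
standfoot 953 ((552.4489135742188, -21.12140655517578), (185.25592041015625, 226.7353057861328), 9.879753112792969) [ 0.5567 -0.0235  0.014 ]
standtop 312 ((564.0, -23.491539001464844), (59.76545715332031, 103.84339904785156), 10.995036125183105) [ 0.5643 -0.0264  0.1109]
rest 407 ((455.45184326171875, -264.9454040527344), (50.62470245361328, 77.59288024902344), 17.183786392211914) [ 0.4565 -0.2568  0.1293]
gauge 84 ((455.3883972167969, -264.3084411621094), (16.179658889770508, 29.809040069580078), 15.71773910522461) [ 0.4559 -0.2629  0.1747]
```

View pics/c.png

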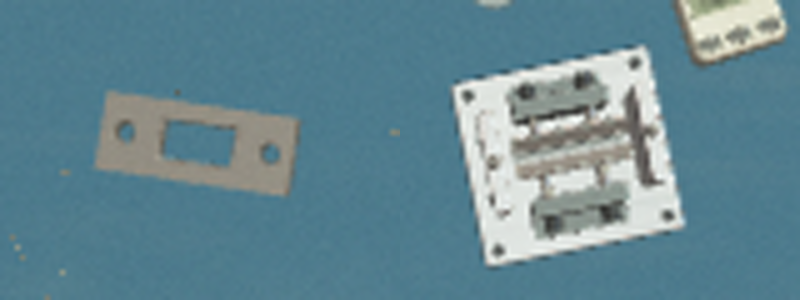

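Look-alikes: the grey slab at top-image px (189,230) and an orange one at (277,131). The grey one fits the description, and the crop confirms it with its slot and two holes. In the crop the stand is at about (263,218) with its plates running along y. The gauge, in its rest, is at about (355,252). I'll go above the grey cap next.

Request:
arm_command(
  rows=[0.667,-0.604,-0.1,0,0,-0.989,85,0.667,-0.604,-0.1,0,0,-0.989,85,0.667,-0.604,-0.1,0,0,-0.989,85,0.667,-0.604,-0.1,0,0,-0.989,85,0.667,-0.604,-0.1,0,0,-0.989,85,0.667,-0.604,-0.1,0,0,-0.989,85,0.667,-0.604,-0.1,0,0,-0.989,85,0.667,-0.604,-0.1,0,0,-0.989,85,0.667,-0.604,-0.1,0,0,-0.989,85,0.667,-0.604,-0.1,0,0,-0.989,85],
)

```text
time: 1.5
ee_pos: [0.426, 0.3198, 0.2013]
eef_rot: [-3.141, 0.0, -1.288]
wrist_force: [-0.4, -0.6, -0.3]
opening: 0.0852
grasp_force: 0.0
```

Request:
arm_command(
  rows=[0.667,-0.604,-0.1,0,0,-0.989,85,0.667,-0.604,-0.1,0,0,-0.989,85,0.667,-0.604,-0.1,0,0,-0.989,85,0.667,-0.604,-0.1,0,0,-0.989,85,0.667,-0.604,-0.1,0,0,-0.989,85,0,0,0,0,0,0,85,0,0,0,0,0,0,85],
)

```text
time: 2.2
ee_pos: [0.5254, 0.2296, 0.186]
eef_rot: [3.141, -0.0, -1.717]
wrist_force: [0.2, -0.4, -0.4]
opening: 0.0846
grasp_force: 0.0
```

```bash
cat >> h.py <<'E'
np.set_printoptions(precision=4,suppress=True)
def look(f=None):
    s=sense();print(round(s["time"],2),s["ee_pos"],np.degrees(s["eef_rot"]),s["wrist_force"],s["opening"])
    i=imaging.camera_info("wrist");rgb,d=grab("wrist")
    if f: save(f,rgb)
    return rgb,d,world("wrist",d,i),i
def rect(P,d,lo,hi,name):
    m=np.all((P>lo)&(P<hi),-1)&(d>0)
    r=cv2.minAreaRect(P[m][:,:2].astype(np.float32)*1000);print(name,m.sum(),r,np.median(P[m],0));return r
E
python3 - <<'E'
from h import *
rgb,d,P,i=look("d.png")
rect(P,d,[.45,.12,.008],[.6,.33,.03],"cap")
print(np.array(i["extrinsics"]))
E
```

```text
2.2 [0.5254 0.2296 0.186 ] [179.974   -0.0138 -98.365 ] [ 0.1967 -0.3927 -0.3851] 0.08460480603951263
cap 4555 ((525.1168823242188, 229.0271759033203), (123.91936492919922, 50.01222610473633), 81.5609359741211) [0.5248 0.2217 0.0155]
[[-0.9894  0.145  -0.0009  0.4871]
 [ 0.1395  0.9536  0.267  -0.3155]
 [ 0.0396  0.2641 -0.9637  0.2527]
 [ 0.      0.      0.      1.    ]]
```

View pics/d.png

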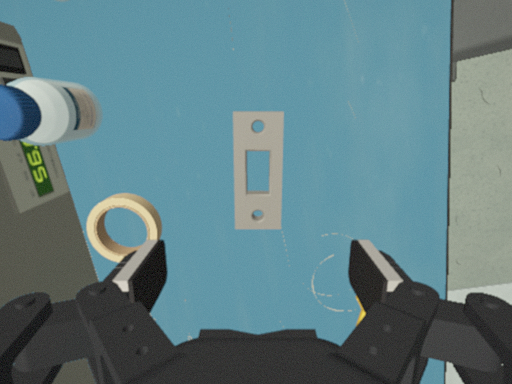

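The grey cap lies lengthwise at px (258,170), lined up with the open fingers, and the depth fit agrees to within 0.5 mm. I'll descend and grip it.

Request:
arm_command(
  rows=[0,0,-0.9,0,0,0,85,0,0,-0.9,0,0,0,85,0,-0.02,-0.9,0,0,0,85,0,0,-0.9,0,0,0,85,0,0,-0.9,0,0,0,85,0,0,-0.9,0,0,0,85,0,0,-0.6,0,0,0,85,0,0,-0.1,0,0,0,70,0,0,0,0,0,0,40,0,0,0,0,0,0,40],
)

```text
time: 3.25
ee_pos: [0.5262, 0.2304, 0.0053]
eef_rot: [-3.139, 0.002, -1.715]
wrist_force: [-1.5, 0.2, -0.9]
opening: 0.0479
grasp_force: 62.3
```

Request:
arm_command(
  rows=[0,0,0,0,0,0,40,0,0,0,0,0,0,40,0,0,0,0,0,0,40,0,0,0,0,0,0,40],
)

```text
time: 3.65
ee_pos: [0.5261, 0.2303, 0.0049]
eef_rot: [-3.139, 0.002, -1.716]
wrist_force: [-2.2, 1.3, 5.8]
opening: 0.0481
grasp_force: 63.1
```

Request:
arm_command(
  rows=[0,0,0.4,0,0,0,40,0,0,0.8,0,0,0,40,0,0,1,0,0,0,40,0,0,1,0,0,0,40,0,0,1,0,0,0,40,0,0,1,0,0,0,40,0,0,1,0,0,0,40,0,0,1,0,0,0,40,0,0,0.9,0,0,0,40,0.1,-0.5,0,0,0,0.4,40],
)

```text
time: 4.65
ee_pos: [0.5296, 0.2156, 0.2513]
eef_rot: [-3.135, 0.005, -1.68]
wrist_force: [-0.3, 0.9, -1.1]
opening: 0.0479
grasp_force: 62.3
```

Request:
arm_command(
  rows=[0.2,-0.8,0,0,0,0.6,40,0.2,-0.8,0,0,0,0.6,40,0.2,-0.8,0,0,0,0.6,40,0.2,-0.8,0,0,0,0.6,40,0.2,-0.8,0,0,0,0.6,40,0.17,-0.67,0,0,0,0.47,40,0,0,0,0,0,0,40,0,0,0,0,0,0,40],
)

```text
time: 5.45
ee_pos: [0.5631, 0.0739, 0.2466]
eef_rot: [3.141, 0.0, -1.38]
wrist_force: [0.4, 1.0, -1.9]
opening: 0.0484
grasp_force: 62.3
```

Run:
```python
from h import *
rgb,d,P,i=look("e.png")
np.savez("e.npz",rgb=rgb,d=d,P=P)
rect(P,d,[.45,-.12,.112],[.68,.06,.14],"standtop")
rect(P,d,[.45,-.12,.009],[.68,.1,.02],"foot")
for n in("front_lip","rear_lip","stand_top"): print(n,[(r["conf"],r["location"],ray("wrist",r["location"],.116 if n=="stand_top" else .102,i)) for r in imaging.place_of(n,"wrist")])
```

```text
5.45 [0.5631 0.0739 0.2466] [179.9869   0.0145 -79.0881] [ 0.3996  1.0464 -1.9452] 0.048396356366295266
standtop 1077 ((569.6509399414062, -66.01419067382812), (54.98495864868164, 45.93346405029297), 40.24678421020508) [ 0.5731 -0.0688  0.1155]
foot 4033 ((566.310791015625, -30.72742462158203), (224.4957275390625, 127.82251739501953), 4.368195056915283) [ 0.5833 -0.0353  0.0135]
front_lip [(0.84, [279.6, 72.9], array([ 0.5627, -0.0232,  0.102 ]))]
rear_lip [(0.96, [275.6, 72.4], array([ 0.5663, -0.023 ,  0.102 ]))]
stand_top [(0.69, [277.1, 69.9], array([ 0.5659, -0.0236,  0.116 ]))]
```

View pics/e.png

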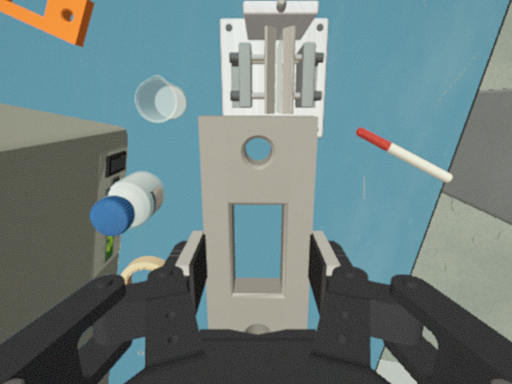

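The stand is in view, with its far pin at px (280,6). The held cap sits straight in the fingers at about (258,220). Next I'll measure the cheek, the foot and the cap in hand.

Run:
```python
from h import *
f=np.load("e.npz");d,P=f["d"],f["P"]
rect(P,d,[.48,-.12,.1145],[.68,-.05,.118],"cheek")
rect(P,d,[.48,-.12,.120],[.68,-.05,.14],"pin")
m=np.all((P>[.48,-.15,.009])&(P<[.68,.1,.018]),-1)&(d>0)&((f["rgb"].min(-1)>120))
r=cv2.minAreaRect(P[m][:,:2].astype(np.float32)*1000);print("foot",m.sum(),r)
c=np.all((P>[.5,-.05,.235])&(P<[.62,.13,.275]),-1)&(d>0)
v,u=np.mgrid[:384,:512];c&=(v<300)&(u>198)&(u<320)
Q=P[c];A=np.c_[Q[:,:2],np.ones(len(Q))];s=np.linalg.lstsq(A,Q[:,2],rcond=None)[0]
res=Q[:,2]-A@s;k=abs(res)<.002;s=np.linalg.lstsq(A[k],Q[k,2],rcond=None)[0];print("cap plane",s,np.median(Q[:,2]),k.mean())
Qk=Q[k];print(cv2.minAreaRect(Qk[:,:2].astype(np.float32)*1000))
rgb=f["rgb"]
# hole centre in hand
g=(~k).sum()
box=P[130:168,235:282];dd=box[...,2]<.2
print("hole centre",)
vv,uu=np.nonzero(dd);print(uu.mean()+235,vv.mean()+130,ray("wrist",(uu.mean()+235,vv.mean()+130),np.median(Q[:,2])))
t=np.load("top.npz")
rect(t["P"],t["d"],[.45,-.12,.1145],[.68,-.05,.118],"cheek- top")
rect(t["P"],t["d"],[.45,0.0,.1145],[.68,.1,.118],"cheek+ top")
```

```text
cheek 799 ((572.8013305664062, -69.4150161743164), (59.43484878540039, 9.41159439086914), 10.966659545898438) [ 0.5752 -0.0693  0.1155]
pin 98 ((572.6077270507812, -68.92088317871094), (7.0701584815979, 6.416993141174316), 7.889671802520752) [ 0.5728 -0.0685  0.1252]
foot 3711 ((588.2278442382812, -26.580467224121094), (176.70599365234375, 128.18515014648438), 6.151567459106445)
cap plane [ 0.0001 -0.0036  0.2572] 0.25706409589161705 0.8754524042052048
((566.32421875, 55.14490509033203), (55.73428726196289, 88.45741271972656), 10.859583854675293)
hole centre
257.9391100702576 148.39110070257613 [0.573  0.0262 0.2571]
cheek- top 37 ((572.3287963867188, -69.71766662597656), (58.5207405090332, 9.236879348754883), 10.558683395385742) [ 0.5695 -0.0702  0.1157]
cheek+ top 33 ((555.8997802734375, 23.349685668945312), (53.77252197265625, 8.626330375671387), 11.19049072265625) [0.5611 0.0235 0.116 ]
```

Request:
arm_command(
  rows=[0,-0.6,-0.2,0,0,0,40,0.02,-0.8,-0.3,0,0,0,40,0,-0.8,-0.3,0,0,0,40,0,-0.8,-0.3,0,0,0,40,0,-0.21,-0.6,0,0,0,40,0,0,-0.7,0,0,0,40,0,0,-0.6,0,0,0,40,0,0,0,0,0,0,40,0,0,0,0,0,0,40],
)

```text
time: 6.55
ee_pos: [0.5642, -0.0217, 0.1568]
eef_rot: [3.142, -0.001, -1.378]
wrist_force: [0.1, -0.5, -0.7]
opening: 0.0482
grasp_force: 62.3
```

Request:
arm_command(
  rows=[-0.02,-0.02,-0.3,0,0,0,40,0,0,-0.3,0,0,0,40,0,0,-0.2,0,0,0,40,0,0,-0.15,0,0,0,40,0,0,-0.1,0,0,0,40,0,0,0,0,0,0,40],
)

```text
time: 7.15
ee_pos: [0.5632, -0.0227, 0.1243]
eef_rot: [3.141, 0.0, -1.379]
wrist_force: [0.1, -0.0, -1.1]
opening: 0.0479
grasp_force: 62.4
```

Request:
arm_command(
  rows=[0,0,-0.05,0,0,0,40,0,0,-0.05,0,0,0,40,0,0,-0.03,0,0,0,40,0,0,0,0,0,0,40],
)

```text
time: 7.55
ee_pos: [0.5635, -0.0226, 0.121]
eef_rot: [-3.141, -0.0, -1.379]
wrist_force: [0.2, -0.3, -1.0]
opening: 0.0479
grasp_force: 62.3
```

Request:
arm_command(
  rows=[0,0,-0.04,0,0,0,40,0,0,0,0,0,0,40],
)

```text
time: 7.75
ee_pos: [0.5635, -0.0226, 0.1209]
eef_rot: [-3.141, -0.0, -1.378]
wrist_force: [-3.1, 0.7, 5.6]
opening: 0.048
grasp_force: 63.1
```

Request:
arm_command(
  rows=[0,0,0,0,0,0,60,0,0,0,0,0,0,85,0,0,0,0,0,0,85,0,0,0,0,0,0,85,0,0,0.4,0,0,0,85,0,0,1,0,0,0,85,0,0,1,0,0,0,85,0,0,1,0,0,0,85,0,0,1,0,0,0,85,0,0,0,0,0,0,85],
)

```text
time: 8.75
ee_pos: [0.5656, -0.023, 0.2577]
eef_rot: [-3.132, -0.002, -1.379]
wrist_force: [1.4, -1.0, 0.1]
opening: 0.0848
grasp_force: 0.0
```

Run:
```python
from h import *
rgb,d,P,i=look("f.png");np.savez("f.npz",rgb=rgb,d=d,P=P)
rect(P,d,[.48,-.12,.127],[.68,.08,.1345],"captop")
m=np.all((P>[.5,-.1,.127])&(P<[.63,.06,.1345]),-1)&(d>0);Q=P[m]
print(np.linalg.lstsq(np.c_[Q[:,:2],np.ones(len(Q))],Q[:,2],rcond=None)[0])
for n in("front_lip","rear_lip","stand_top"): print(n,[(r["conf"],r["location"],ray("wrist",r["location"],.116 if n=="stand_top" else .102,i)) for r in imaging.place_of(n,"wrist")])
```

```text
8.75 [ 0.5656 -0.023   0.2577] [-179.4369   -0.1078  -78.9839] [ 1.4412 -0.9867  0.0574] 0.08482347046652923
captop 5923 ((564.2734375, -23.598800659179688), (50.04226303100586, 123.44368743896484), 10.85165786743164) [ 0.5649 -0.032   0.1315]
[ 0.0024 -0.0004  0.1301]
front_lip [(0.77, [262.0, 176.8], array([ 0.5632, -0.0236,  0.102 ]))]
rear_lip [(0.58, [258.6, 178.3], array([ 0.5663, -0.0214,  0.102 ]))]
stand_top [(0.62, [259.8, 178.7], array([ 0.5656, -0.0244,  0.116 ]))]
```

View pics/f.png

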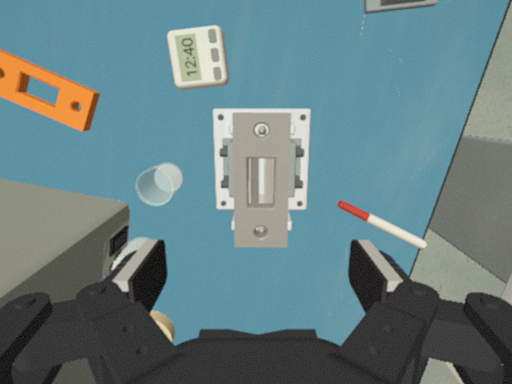

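Cap is seated: top at 131.5 mm, flat, centre (0.5643,-0.0236), with both pins showing in its holes at (261,130) and (261,231). On to the gauge.

Request:
arm_command(
  rows=[-0.4,-0.89,0,0,0,0.11,85,-0.4,-0.89,0,0,0,0.11,85,-0.4,-0.89,0,0,0,0.11,85,-0.4,-0.89,0,0,0,0.11,85,-0.4,-0.89,0,0,0,0.11,85,-0.4,-0.89,0,0,0,0.11,85,-0.4,-0.89,0,0,0,0.11,85,-0.4,-0.89,0,0,0,0.11,85,-0.4,-0.89,0,0,0,0.11,85,0,0,0,0,0,0,85],
)

```text
time: 9.95
ee_pos: [0.4536, -0.2651, 0.2507]
eef_rot: [3.139, 0.001, -1.295]
wrist_force: [0.3, -0.1, -0.2]
opening: 0.0853
grasp_force: 0.0
```

Request:
arm_command(
  rows=[0,0,0,0,0,0,85],
)

```text
time: 10.05
ee_pos: [0.4548, -0.2631, 0.2508]
eef_rot: [3.14, 0.001, -1.294]
wrist_force: [0.5, 0.2, -1.1]
opening: 0.085
grasp_force: 0.0
```

Run:
```python
from h import *
rgb,d,P,i=look("g.png")
rect(P,d,[.38,-.35,.165],[.54,-.17,.2],"handle")
rect(P,d,[.38,-.35,.1325],[.54,-.17,.142],"collar")
rect(P,d,[.38,-.35,.125],[.54,-.17,.132],"rest")
for n in("gauge_grip",): print(n,[(r["conf"],r["location"],ray("wrist",r["location"],.157,i)) for r in imaging.place_of(n,"wrist")])
```

```text
10.05 [ 0.4548 -0.2631  0.2508] [179.9136   0.0683 -74.1286] [ 0.4652  0.2015 -1.1387] 0.08502112477835079
handle 875 ((454.42254638671875, -265.48724365234375), (15.923892974853516, 30.54346466064453), 16.10697364807129) [ 0.4549 -0.2677  0.1761]
collar 397 ((454.7196044921875, -265.43914794921875), (21.3389892578125, 44.05716323852539), 16.566499710083008) [ 0.46   -0.2807  0.1346]
rest 3355 ((454.36126708984375, -265.4935302734375), (49.9780387878418, 76.492431640625), 16.895715713500977) [ 0.4576 -0.2721  0.1295]
gauge_grip [(0.77, [259.3, 191.1], array([ 0.4544, -0.2655,  0.157 ]))]
```

View pics/g.png

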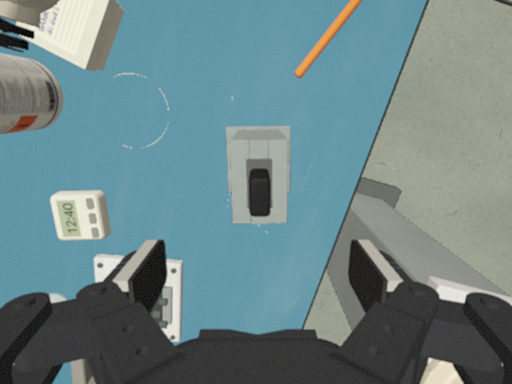

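The gauge handle is at px (260,192) in its rest, fitted at (0.4545,-0.2655) with yaw 16.5°. I'll grip it.

Request:
arm_command(
  rows=[0,-0.08,-0.5,0,0,0.12,85,0,0,-0.9,0,0,0,85,0,0,-0.9,0,0,0,85,0,0,-0.8,0,0,0,85,0,0,-0.5,0,0,0,85,0,0,-0.1,0,0,0,85,0,0,0,0,0,0,50,0,0,0,0,0,0,10,0,0,0,0,0,0,10,0,0,0,0,0,0,10],
)

```text
time: 11.15
ee_pos: [0.4558, -0.2654, 0.1414]
eef_rot: [-3.14, -0.001, -1.282]
wrist_force: [-0.6, -0.7, 0.9]
opening: 0.0279
grasp_force: 0.0
```

Request:
arm_command(
  rows=[0,0,0,0,0,0,10,0,0,0,0,0,0,10,0,0,0,0,0,0,10,0,0,0,0,0,0,10,0,0,0,0,0,0,10],
)

```text
time: 11.65
ee_pos: [0.4555, -0.2655, 0.1413]
eef_rot: [-3.141, -0.001, -1.282]
wrist_force: [-1.2, 1.2, 5.1]
opening: 0.0155
grasp_force: 59.2
```

Request:
arm_command(
  rows=[0,0,0.3,0,0,0,10,0,0,0.8,0,0,0,10,0,0,1,0,0,0,10,0,0,1,0,0,0,10,0,0,1,0,0,0,10,0,0,1,0,0,0,10,0,0,0.4,0,0,0,10,0.2,0.5,0,0,0,-0.1,10,0.4,0.9,0,0,0,-0.1,10,0.4,0.9,0,0,0,-0.1,10],
)

```text
time: 12.65
ee_pos: [0.4854, -0.1955, 0.3053]
eef_rot: [3.141, 0.001, -1.31]
wrist_force: [0.8, -0.3, -1.6]
opening: 0.0153
grasp_force: 58.8
```

Request:
arm_command(
  rows=[0.4,0.9,0,0,0,-0.12,10,0.4,0.9,0,0,0,-0.12,10,0.4,0.9,0,0,0,-0.12,10,0.4,0.9,0,0,0,-0.12,10,0.4,0.9,0,0,0,-0.12,10,0.4,0.9,0,0,0,-0.12,10,0.2,0.3,0,0,0,-0.1,10,0,0,0,0,0,0,10,0,0,0,0,0,0,10,0,0,0,0,0,0,10],
)

```text
time: 13.65
ee_pos: [0.5631, -0.0262, 0.3059]
eef_rot: [3.142, -0.0, -1.38]
wrist_force: [0.3, 0.7, -1.9]
opening: 0.0155
grasp_force: 58.7
```

Run:
```python
from h import *
rgb,d,P,i=look("i.png");np.savez("i.npz",rgb=rgb,d=d,P=P)
save("h.png",cv2.resize(rgb[100:292,160:416],(768,576),interpolation=2))
s=sense()["ee_pos"]
print("delta to (.5644,-.0233):",np.array([.5644,-.0233])-s[:2])
for n in("front_lip","rear_lip","gauge"): print(n,[(r["conf"],r["location"],ray("wrist",r["location"],.102 if n!="gauge" else s[2]-.131,i)) for r in imaging.place_of(n,"wrist")])
```

```text
13.65 [ 0.5631 -0.0262  0.3059] [179.9977  -0.0078 -79.0902] [ 0.2815  0.7306 -1.8875] 0.015519438084668822
delta to (.5644,-.0233): [0.0013 0.0029]
front_lip [(0.6, [257.1, 173.4], array([ 0.5627, -0.0191,  0.102 ]))]
rear_lip [(0.66, [256.0, 166.0], array([ 0.5656, -0.0274,  0.102 ]))]
gauge [(0.63, [256.3, 183.2], array([ 0.5645, -0.0253,  0.1749]))]
```

View pics/h.png

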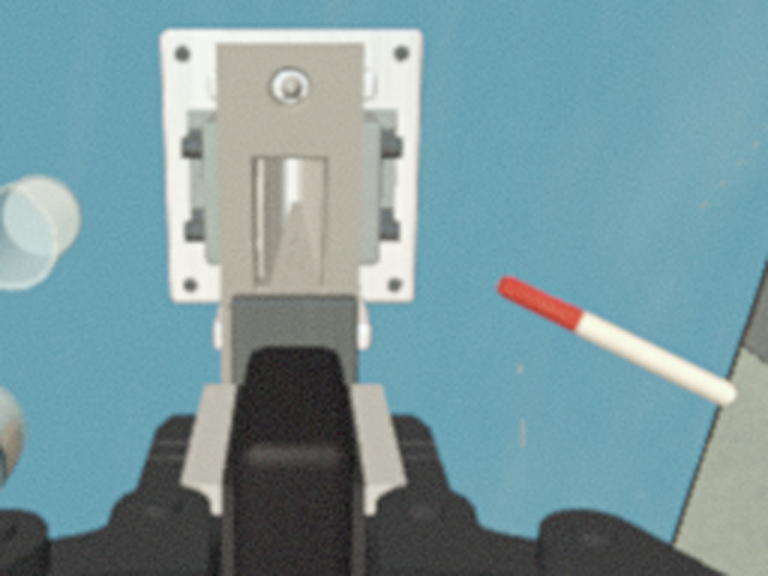

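The gauge tip is at crop px (297,205) over the slot. It sits 1–2 mm to the -x side of the gap (293) and slot centre (290), which agrees with the computed correction. I'll correct and descend to just above the throat.

Request:
arm_command(
  rows=[0.04,0.1,0,0,0,0,10,0,0,0,0,0,0,10,0,0,-0.4,0,0,0,10,0,0,-0.6,0,0,0,10,0,0,-0.6,0,0,0,10,0,0,-0.5,0,0,0,10,0,0,-0.2,0,0,0,10,0,0,0,0,0,0,10,0,0,0,0,0,0,10],
)

```text
time: 14.75
ee_pos: [0.565, -0.0224, 0.2375]
eef_rot: [-3.14, -0.0, -1.379]
wrist_force: [-0.1, -0.7, -1.3]
opening: 0.0153
grasp_force: 58.7
```

Run:
```python
from h import *
rgb,d,P,i=look("j.png")
save("k.png",cv2.resize(rgb[130:250,190:330],(700,600),interpolation=2))
```

```text
14.75 [ 0.565  -0.0224  0.2375] [-179.9311   -0.026   -79.0359] [-0.1188 -0.7168 -1.3148] 0.015263658608705967
```

View pics/k.png

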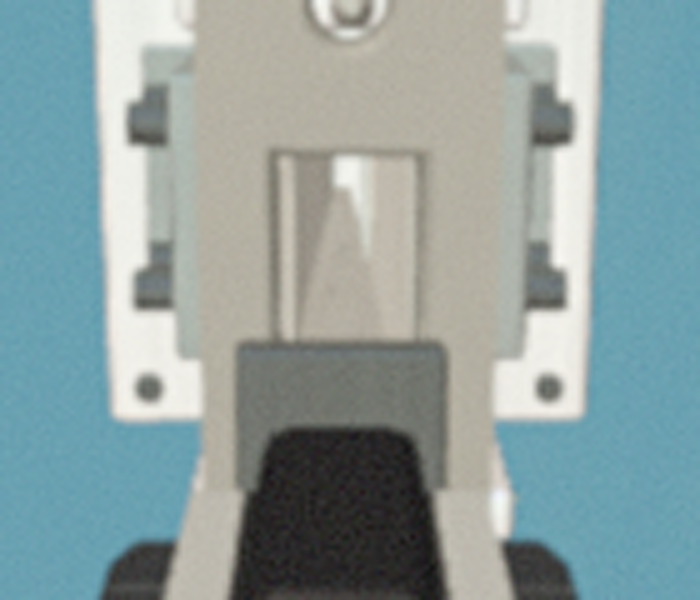

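Tip at crop px (342,190); the bright gap runs from 333 to about 366, centre ~350, so the tip is ~1 mm too far towards +x. I'll correct and go down in steps.

Request:
arm_command(
  rows=[-0.03,-0.03,0,0,0,0,10,0,0,-0.2,0,0,0,10,0,0,-0.2,0,0,0,10,0,0,0,0,0,0,10,0,0,0,0,0,0,10,0,0,0,0,0,0,10],
)

```text
time: 15.4
ee_pos: [0.5638, -0.0232, 0.2248]
eef_rot: [-3.141, -0.0, -1.38]
wrist_force: [0.1, -0.8, -1.2]
opening: 0.0152
grasp_force: 58.8
```

Request:
arm_command(
  rows=[0,0,-0.15,0,0,0,10,0,0,-0.15,0,0,0,10,0,0,0,0,0,0,10,0,0,0,0,0,0,10,0,0,0,0,0,0,10],
)

```text
time: 15.9
ee_pos: [0.5637, -0.0232, 0.2158]
eef_rot: [-3.142, -0.0, -1.38]
wrist_force: [0.5, 0.0, -1.4]
opening: 0.0152
grasp_force: 58.7
```

Request:
arm_command(
  rows=[0,0,-0.1,0,0,0,10,0,0,-0.1,0,0,0,10,0,0,0,0,0,0,10,0,0,0,0,0,0,10],
)

```text
time: 16.3
ee_pos: [0.5636, -0.0232, 0.2096]
eef_rot: [3.141, -0.0, -1.38]
wrist_force: [0.4, 0.1, -0.6]
opening: 0.0151
grasp_force: 58.8
```

Request:
arm_command(
  rows=[0,0,-0.1,0,0,0,10,0,0,-0.1,0,0,0,10,0,0,0,0,0,0,10,0,0,0,0,0,0,10],
)

```text
time: 16.7
ee_pos: [0.5636, -0.0232, 0.2036]
eef_rot: [3.141, 0.0, -1.38]
wrist_force: [-0.3, 0.2, -2.1]
opening: 0.0153
grasp_force: 58.7
```

Request:
arm_command(
  rows=[0,0,-0.1,0,0,0,10,0,0,-0.1,0,0,0,10,0,0,0,0,0,0,10,0,0,0,0,0,0,10],
)

```text
time: 17.1
ee_pos: [0.5636, -0.0232, 0.1973]
eef_rot: [3.141, 0.0, -1.38]
wrist_force: [0.6, -0.3, -3.8]
opening: 0.0154
grasp_force: 58.7
```

Request:
arm_command(
  rows=[0,0,-0.1,0,0,0,10,0,0,-0.1,0,0,0,10,0,0,0,0,0,0,10,0,0,0,0,0,0,10],
)

```text
time: 17.5
ee_pos: [0.5637, -0.0232, 0.1914]
eef_rot: [3.141, -0.0, -1.38]
wrist_force: [-0.0, -0.6, -2.4]
opening: 0.0151
grasp_force: 58.7
```

Request:
arm_command(
  rows=[0,0,-0.1,0,0,0,10,0,0,-0.1,0,0,0,10,0,0,0,0,0,0,10,0,0,0,0,0,0,10],
)

```text
time: 17.9
ee_pos: [0.5637, -0.0232, 0.1855]
eef_rot: [3.141, -0.0, -1.38]
wrist_force: [-0.6, -1.2, 0.1]
opening: 0.0152
grasp_force: 59.0
```

Request:
arm_command(
  rows=[0,0,-0.1,0,0,0,10,0,0,0,0,0,0,10,0,0,0,0,0,0,10],
)

```text
time: 18.2
ee_pos: [0.5637, -0.0232, 0.1826]
eef_rot: [3.142, -0.0, -1.38]
wrist_force: [-0.9, -0.7, -0.5]
opening: 0.0152
grasp_force: 59.3
```

Request:
arm_command(
  rows=[0,0,-0.1,0,0,0,10,0,0,0,0,0,0,10,0,0,0,0,0,0,10],
)

```text
time: 18.5
ee_pos: [0.5637, -0.0232, 0.1796]
eef_rot: [-3.142, -0.0, -1.379]
wrist_force: [-1.3, -0.8, 1.2]
opening: 0.0154
grasp_force: 59.4
```

```bash
cat > avg.py <<'E'
from h import *
F=[]
for k in range(10): F.append(list(sense()["wrist_force"])+list(sense()["torque"]));imaging.grab_frame("top")
F=np.array(F);c,s=np.cos(np.radians(11)),np.sin(np.radians(11))
print(F.mean(0),F.std(0)[:3],"along stand x",F[:,0].mean()*c+F[:,1].mean()*s,"t about stand y",-s*F[:,3].mean()+c*F[:,4].mean(),sense()["time"])
E
python3 avg.py
```

```text
[-1.0143 -1.0369  0.7805 -0.4175  0.3194  0.0217] [0.4024 0.4267 0.4124] along stand x -1.1935510185951506 t about stand y 0.393162395456429 19.0
```

Request:
arm_command(
  rows=[0,0,-0.1,0,0,0,10,0,0,-0.1,0,0,0,10,0,0,0,0,0,0,10,0,0,0,0,0,0,10],
)

```text
time: 19.4
ee_pos: [0.5637, -0.0232, 0.1735]
eef_rot: [3.142, 0.0, -1.38]
wrist_force: [-1.0, -1.8, 2.6]
opening: 0.0152
grasp_force: 59.5
```

```bash
python3 avg.py
```

```text
[-1.3107 -0.9825  1.8866 -0.3548  0.4033  0.0301] [0.2781 0.5427 0.5993] along stand x -1.4741315303852693 t about stand y 0.4635576547254579 19.9
```

Request:
arm_command(
  rows=[0,0,-0.1,0,0,0,10,0,0,0,0,0,0,10,0,0,0,0,0,0,10,0,0,0,0,0,0,10,0,0,0,0,0,0,10],
)

```text
time: 20.4
ee_pos: [0.5638, -0.0232, 0.1709]
eef_rot: [-3.141, -0.0, -1.379]
wrist_force: [-2.7, -1.2, 4.1]
opening: 0.015
grasp_force: 59.7
```

```bash
python3 avg.py
python3 - <<'E'
from h import *
rgb,d,P,i=look()
m=np.all((P>[.5,-.1,.125])&(P<[.63,.06,.1345]),-1)&(d>0)&(np.mgrid[:384,:512][0]<175);print("cap",m.sum(),np.median(P[m],0))
t,dt=grab("top");rect(world("top",dt),dt,[.5,-.12,.125],[.63,.07,.1365],"cap top cam")
E
```

```text
[-1.855  -0.8375  4.8761 -0.3436  0.7581  0.0151] [0.4746 0.4405 0.5167] along stand x -1.9807535982501556 t about stand y 0.8097028782012159 20.9
20.9 [ 0.5638 -0.0233  0.1708] [-179.9876   -0.0071  -79.0424] [-1.4455  0.4027  4.8708] 0.015345242441104152
cap 4868 [ 0.5725 -0.0677  0.1315]
cap top cam 0 ((0.0, 0.0), (0.0, 0.0), 0.0) [nan nan nan]
  return _methods._mean(a, axis=axis, dtype=dtype,
  ret = um.true_divide(
```

Push rose faster than expected on the last step, so I'll check with one more small step.

Request:
arm_command(
  rows=[0,0,-0.05,0,0,0,10,0,0,0,0,0,0,10,0,0,0,0,0,0,10,0,0,0,0,0,0,10,0,0,0,0,0,0,10],
)

```text
time: 21.5
ee_pos: [0.5638, -0.0232, 0.1694]
eef_rot: [-3.141, -0.0, -1.379]
wrist_force: [-2.7, -0.5, 5.0]
opening: 0.015
grasp_force: 59.9
```

```bash
python3 avg.py; python3 -c "
from h import *
print(sense()['ee_pos'])"
```

```text
[-1.8755 -0.7346  5.0641 -0.3341  0.7914  0.0185] [0.413  0.3631 0.4314] along stand x -1.9811922123087915 t about stand y 0.8405705346615655 22.0
[ 0.5638 -0.0232  0.1694]
```

```bash
python3 -c "
from h import *
print(ctrl.sign_off())"
```

```text
the job is handed in; nothing more can be done
None
```

The job is handed in, with no verdict returned: the cap is seated on both pins and released, and the gauge is held still with its tip about 64 mm down the throat. I estimate each plate is pushed back about 0.8 mm, from depth and wrist force (about 7 N push, slightly above the quoted 3–6 N); neither plate was measured directly.

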